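Open the brush-cleaning pot

ROBOT

A 6-joint arm with a two-finger parallel gripper is mounted at the origin on the work surface. World frame = base frame: x ahead of the robot, y to its left, z up, the work surface at z = 0. Lengths are in m, angles in rad, forces in N, time in s.
With the tool pointing down it reaches from about 0.375 to 0.975 m from the base axis. Payload 3.8 kg.
Tool frame: the origin (TCP) lies at the very end of the fingers, on their centre line; the grasp point (between the pads) lies 19 mm behind it; z points along the fingers, y is the direction in which the jaws open and shut (so a half turn about z gives the same grasp; the last joint's range is limited). The gripper opens to 85 mm and grips with 20 to 120 N. Pads are 22 mm wide; open, the fingers measure 114 mm over their backs; the gripper's body (76 mm by 85 mm) begins 54 mm behind the grasp point. The pads swing forward as they close: fully open they stand 13 mm farther back than shut.
Start: joints at [-1.35, 0.264, 1.604, -0, 1.274, -0.037], TCP at [0.172, -0.653, 0.231] pointing down, gripper open.
Joint ranges: [-2.63, 2.63], [-0.94, 2.18], [0.31, 2.57], [-1.31, 4.45], [0, 2.66], [-2.55, 2.55]. Speed limits (rad/s): [2.57, 2.57, 3.14, 3.14, 3.14, 3.14].

INTERFACE

Orientations are given as a rotation vector (axis times angle).
In Python, from workcell import bot, read_camera, finish_job gives the robot as it stands. The module is installed in compiled form; this text tells all that it offers.
- The arm moves only by the tool servo_tool, never from a script. Its argument "targets" is text: rows parted by semicolons, each of 7 numbers parted by spaces: the turn, a rotation vector about the tool's x, y, z in rad, then the shift along the tool's x, y, z in mm, then the finger opening in mm, from 0 to 85.4. In form: wx wy wz x y z gripper; .... A call has 1 to 8 rows; each row shifts and turns the pose as measured when the row begins, along the tool's axes as they then stand; what a row does not reach is not made up. A row lasts 1/12 s, in which the tool goes at most 41.7 mm and 7.16 degrees, less where a joint would pass 70% of its speed; a pose out of reach is approached as far as the arm can. A call is refused whole if a number of a shift passes 41.7 or a number of a turn 0.125, either way. A call with a gripper value outside its range is refused whole. The fingers move at their own pace and stop on an object; "newtons" is the grip in N (left out, the last holds). Time passes only in rows, so rows that do not move let the fingers close. It gives the time, the measured TCP pose, the force and the opening at its end, in the units of the state.
- bot.read_state(): the state, without advancing time (a new reading comes with each control period).
- read_camera(name): name is "side" or "top"; returns a dict with "image" (480x640x3 uint8, red, green, blue), "mtx" (3x3 intrinsics, pixels), "eye" and "orientation" of the camera in the world. Camera axes: x right, y up, looking along -z (the intrinsics and any distortion apply to the point x, -y, -z); pixel columns grow to the right and rows downward; lengths in m; the calibration is good to about 2 mm. A picture is of the moment at which its call begins. There is no depth.
- finish_job(): hands the job in, once; it reports no verdict.
The state is a dict: "time": time; "q": joint angles; "joint_vel": joint speeds; "joint_torque": joint torques, N m; "tool_pos": TCP position; "tcp_rot": TCP orientation; "wrist_force": force on the tool from outside, world axes, zero at the start; "torque": the same for the moment, N m; "width": opening from 0.0 (shut) to 1.0 (fully open).
Only numpy, scipy, OpenCV 4.12 (cv2) and the standard library are available. Lean on these libraries where they do the work, as an engineer would, in place of code of your own. Each camera call takes 0.05 s, during which the arm holds its last target.

TASK

Open the brush-cleaning pot on the painting table: turn its bayonet lid anticlockwise, feeling for the place where the hidden lugs meet their slots, and lift the lid free. Then set the lid down gently, handle up and lying flat, inside the blue drip tray, and let go of it; do not drop it, and leave the hobby things around where they are.

Things in the scene. Friction and masses are not known exactly. Their poses are not given: they have to be found in the camera images.
- pot: Grey round pot, 120 mm outside diameter, rim 105 mm above the table, on a dark 150 x 150 x 6 mm steel plate screwed to the table: it cannot move. Origin on the table under the pot's axis, z up. Its yaw says nothing of where the slots are.
- pot_mouth (a point): Centre of the pot's mouth, at rim height. Inside the mouth, under the lid, is a fixed brass ring with two slots opposite each other, at an unknown angle that differs every time and that the lid hides. The lid comes free when its lugs are within about 0.15 rad of the slots: somewhere 0.6 to 2.4 rad anticlockwise (seen from above) of its start angle. Past them it is held again, until half a turn on.
- lid: Loose bayonet lid, 0.2 to 0.4 kg: orange disc 122 mm in diameter, 10 mm thick, black bar handle on top, below it a black plug 75 mm in diameter, 18 mm deep. Origin: centre of the plug's underside, z up, x along the handle. At the start it is shut: disc on the rim, origin 18 mm below the rim. It turns lightly, with no stops or clicks and 2.5 mm side play all round. Off the pot it stands flat on its plug.
- lid_lug (a point): Outer end of one of two brass lugs at the plug's foot, 47 mm from the axis along the lid's +x (the other along -x), in line with the handle; each 14 mm wide, 7 mm thick, underside flush with the plug's. Shut, the lid can be raised only about 3 mm before the lugs catch hard under the ring, which is felt as a sharp pull.
- lid_handle (a point): Point inside the handle bar on the lid's axis, 50 mm above the lid's origin; axes as the lid's. The bar is solid, 84 mm long (x), 16 mm thick (y), and stands from 28 to 64 mm above the lid's origin.
- tray: Shallow blue square drip tray, fixed, 170 x 170 mm outside, 160 x 160 mm inside, rim 12 mm high, floor 5 mm thick. Origin under its centre, on the table; sides along its x and y.
- tray_in (a point): Centre of the tray's inner floor, axes as the tray's.
- jar_a: Red paint jar with white cap, 42 mm in diameter, 65 mm high; origin at its foot. Leave alone.
- jar_b: Green paint jar with white cap, 42 mm in diameter, 65 mm high; origin at its foot. Leave alone.
- cup: Cardboard-brown lidded drinks cup, 82 mm across, 106 mm high; origin at its foot. Leave alone.
- ruin: Grey model ruin on a dark 130 x 170 mm base, 118 mm high; origin under the base's centre. Leave alone.
- brush: Wooden-handled brush, 190 mm long, lying on the table along its x axis. Leave alone.
- can: Aluminium can with black cap, 60 mm in diameter, 160 mm high; origin at its foot. Leave alone.
- tokens: Cardboard game-piece box with red top, 104 x 74 x 52 mm; origin under its centre. Leave alone.
Mind the look-alikes: they are no part of the job. Of the things like the lid, leave any that is purple or turquoise; of the rest the smaller one is meant.

How it is judged:
By the outcome, as a careful person would: the job done as asked, in the order asked, and still so for the second after the job is handed in, with the robot touching nothing.
It also fails if it takes over 64 s, if anything falls off the work surface, if the arm or the gripper's body presses on something with over 40 N, if the wrist force passes 120 N, or if a joint passes its speed limit or range.

## Working session

There is one attempt and no reset: what is moved stays moved. The work goes in short steps, Python scripts to look and compute and a tool call to move; the robot and the scene stay as the last step left them, time stands still between calls to the robot, and variables do not carry over. Pictures are saved under pics/ and viewed, and the job is handed in when it is done.

Besides the shell and the picture viewer there is one more tool, called after "Call:" as name(argument=value, ...), one argument or row to a line, values as JSON. servo_tool: Moves the arm, as the interface text tells. Its arguments: {"type":"object","properties":{"targets":{"type":"string"},"newtons":{"type":"number"}},"required":["targets"]}

```bash
mkdir -p pics
python3 - <<'E'
from workcell import bot, read_camera
import cv2,pickle
print(bot.read_state())
for n in ("top","side"):
    d=read_camera(n); cv2.imwrite(f"pics/{n}0.png",d["image"][:,:,::-1]); pickle.dump(d,open(f"{n}0.pkl","wb"))
    print(n,{k:d[k] for k in d if k!="image"})
E
```

```text
{'time': 0.0, 'q': array([-1.34993373e+00,  2.64765206e-01,  1.60538923e+00, -9.59528860e-06,
        1.27368368e+00, -3.68699490e-02]), 'joint_vel': array([ 0.00077947, -0.00215652,  0.00104312, -0.00094416,  0.00107915,
       -0.00035908]), 'joint_torque': array([ 1.55749316e-03, -5.15105295e+01, -3.67315400e+01, -6.16745865e-05,
        1.28208796e-02, -3.13391659e-06]), 'tool_pos': array([ 0.17190378, -0.651985  ,  0.22994567]), 'tcp_rot': array([-3.11332610e+00, -4.03442903e-01,  3.38133744e-04]), 'wrist_force': array([ 0.62395203, -0.13260995,  0.77360169]), 'torque': array([-0.00239081, -0.02998158,  0.01941294]), 'width': 1.0027322899347524}
top {'mtx': array([[492.14296881,   0.        , 322.18062702],
       [  0.        , 492.14296881, 238.6645119 ],
       [  0.        ,   0.        ,   1.        ]]), 'eye': array([0.40562827, 0.00204515, 1.27457304]), 'orientation': array([ 0.0894687 , -0.09943204, -1.59432905])}
side {'mtx': array([[588.61732936,   0.        , 324.59058474],
       [  0.        , 588.61732936, 237.98102687],
       [  0.        ,   0.        ,   1.        ]]), 'eye': array([-0.26551229,  1.01684522,  0.90129246]), 'orientation': array([ 0.45045044, -1.2368628 , -2.22765879])}
```

View pics/top0.png

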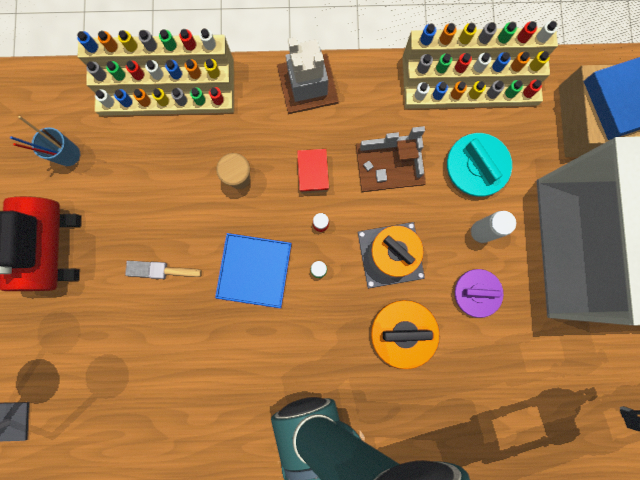

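View pics/side0.png

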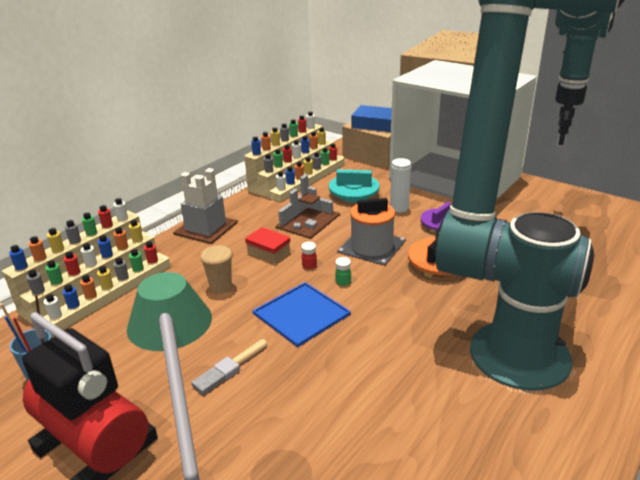

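Candidates for the lid in the top view are:
- small orange on the pot (398,251)
- large orange lying on the table (405,335)
- turquoise (480,165)
- purple (479,293)

The one meant is the smaller orange one on the grey pot. I'll measure it and confirm it in a crop.

```bash
cat > h.py <<'E'
import numpy as np,cv2,pickle
from scipy.spatial.transform import Rotation as R
def ray(d,uv):
    p=np.linalg.inv(d["mtx"])@np.array([uv[0],uv[1],1.0]); v=np.array([p[0],-p[1],-p[2]])
    return R.from_rotvec(d["orientation"]).as_matrix()@v
def onz(d,uv,z):
    v=ray(d,uv); return d["eye"]+v*(z-d["eye"][2])/v[2]
def proj(d,P):
    c=R.from_rotvec(d["orientation"]).as_matrix().T@(np.array(P)-d["eye"])
    p=d["mtx"]@np.array([c[0],-c[1],-c[2]]); return p[:2]/p[2]
def tri(d1,u1,d2,u2):
    a,b=ray(d1,u1),ray(d2,u2);s=np.linalg.lstsq(np.c_[a,-b],d2["eye"]-d1["eye"],rcond=None)[0]
    A=d1["eye"]+a*s[0];B=d2["eye"]+b*s[1];return (A+B)/2,np.linalg.norm(A-B)
def load(n): return pickle.load(open(n+".pkl","rb"))
def comps(m,amin=60):
    n,l,s,c=cv2.connectedComponentsWithStats(m.astype(np.uint8)*255)
    return [(c[i],s[i],l==i) for i in range(1,n) if s[i][4]>=amin]
E
python3 - <<'E'
from h import *
t=load("top0");s=load("side0")
for n,d in(("top",t),("side",s)):
    hsv=cv2.cvtColor(d["image"],cv2.COLOR_RGB2HSV);H,S,V=cv2.split(hsv)
    for name,m in(("orange",(H>=6)&(H<=20)&(S>220)&(V>170)),("blue",(H>100)&(H<125)&(S>180)&(V>90))):
        for c,st,l in comps(m,200): print(n,name,c.round(1),st)
# disc contour top
H,S,V=cv2.split(cv2.cvtColor(t["image"],cv2.COLOR_RGB2HSV))
for n,d,b in(("top",t,(350,210,100,100)),("side",s,(330,180,90,90))):
    x,y,w,h=b;cr=d["image"][y:y+h,x:x+w,::-1];cv2.imwrite(f"pics/crop_{n}.png",cv2.resize(cr,None,fx=6,fy=6,interpolation=cv2.INTER_CUBIC))
E
```

```text
top orange [408.4 341.5] [ 372  301   67   68 1968]
top blue [622.1  93.1] [ 594   58   46   76 2191]
top blue [247.3 272.9] [216 234  75  74 537]
side blue [301.2 313.4] [ 254  284   96   62 2977]
```

```bash
python3 -c "
import cv2,numpy as np
a=cv2.imread('pics/crop_top.png');b=cv2.imread('pics/crop_side.png');a=cv2.resize(a,(400,400));b=cv2.resize(b,(400,400));cv2.imwrite('pics/crops.png',np.hstack([a,b]))"
```

```text
(no output)
```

View pics/crops.png

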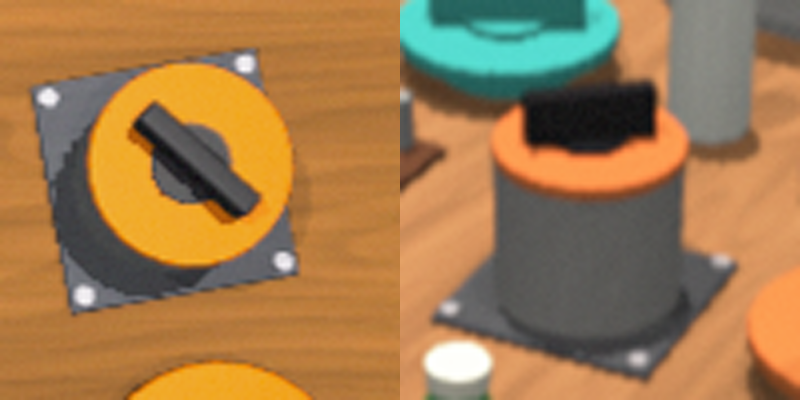

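The crops confirm it: an orange disc with a black bar handle on the grey pot and its dark plate, top-view centre about (397.6,251.2). The larger orange one lies on the table.

Run:
```python
from h import *
t=load("top0");s=load("side0")
im=t["image"].astype(int)
H,S,V=cv2.split(cv2.cvtColor(t["image"],cv2.COLOR_RGB2HSV))
print(t["image"][262,385],t["image"][225,340],t["image"][271,230], t["image"][250,397],t["image"][236,385])
m=(V>215)&(S>180)&(H<25)
for c,st,l in comps(m,300): print("bright",c,st)
def disc(m,x0,y0,x1,y1):
    mm=np.zeros(m.shape,np.uint8);mm[y0:y1,x0:x1]=m[y0:y1,x0:x1]
    cs,_=cv2.findContours(mm,cv2.RETR_EXTERNAL,cv2.CHAIN_APPROX_NONE);c=max(cs,key=cv2.contourArea)
    return cv2.fitEllipse(cv2.convexHull(c)),c
(e,c)=disc(m,365,215,430,285);print("top disc",e)
ctr=onz(t,e[0],.115);print("lid ctr@115",ctr)
P=np.array([onz(t,p[0],.115)[:2] for p in c]);print("diam",P.max(0)-P.min(0),(P.max(0)+P.min(0))/2)
# large one
e2,c2=disc(m,365,295,445,375);P2=np.array([onz(t,p[0],.02)[:2] for p in c2]);print("large ctr",(P2.max(0)+P2.min(0))/2,P2.max(0)-P2.min(0))
# handle
dk=(V<95);mm=np.zeros(m.shape,bool);mm[230:275,378:420]=dk[230:275,378:420]
for cc,st,l in comps(mm,40):
    print(cc,st);ys,xs=np.nonzero(l);
    r=cv2.minAreaRect(np.c_[xs,ys].astype(np.float32));print(r)
    q=cv2.boxPoints(r);W=np.array([onz(t,p,.151)[:2] for p in q]);print(W, [np.linalg.norm(W[i]-W[i-1]) for i in range(4)],W.mean(0))
# tray
mb=(H>100)&(H<125)&(S>150)&(V>60);mm=np.zeros(m.shape,np.uint8);mm[225:315,205:300]=mb[225:315,205:300]*255
mm=cv2.morphologyEx(mm,cv2.MORPH_CLOSE,np.ones((5,5)));cs,_=cv2.findContours(mm,cv2.RETR_EXTERNAL,cv2.CHAIN_APPROX_NONE);c=max(cs,key=cv2.contourArea)
q=cv2.boxPoints(cv2.minAreaRect(c));print("tray px",q);W=np.array([onz(t,p,.012)[:2] for p in q]);print(W,[np.linalg.norm(W[i]-W[i-1]) for i in range(4)],W.mean(0))
for n,p,z in(("jar_a",(320,221),.065),("jar_b",(318,268),.065),("cup",(234,169),.106),("can",(503,223),.16),("purple",(479,293),.03),("tokens",(313,170),.05),("ruin",(392,160),.05)):
    print(n,onz(t,p,z).round(3))
H,S,V=cv2.split(cv2.cvtColor(s["image"],cv2.COLOR_RGB2HSV))
print("side px",proj(s,[ctr[0],ctr[1],.115]), s["image"][222,355])
```

```text
[241 170  37] [178 120  61] [ 71 140 234] [74 72 73] [241 164  43]
bright [397.06552901 250.54675768] [ 372  226   51   50 1465]
bright [404.96465774 334.1030506 ] [ 372  301   67   68 2688]
top disc ((397.2873229980469, 250.58541870117188), (49.79689025878906, 50.86708068847656), 116.64985656738281)
lid ctr@115 [ 0.51223468 -0.18417481  0.115     ]
diam [0.11711382 0.11903798] [ 0.5127722  -0.18376388]
large ctr [ 0.30987321 -0.20975358] [0.16614698 0.16698684]
[398.14450867 250.60115607] [383 236  31  28 346]
((397.743896484375, 251.19512939453125), (35.7637939453125, 13.430944442749023), 38.65980529785156)
[[ 0.52221768 -0.13825446]
 [ 0.54600105 -0.15855247]
 [ 0.49280892 -0.22039975]
 [ 0.46928848 -0.20004371]] [np.float64(0.08135977642984589), np.float64(0.03126751711672378), np.float64(0.08157504757788184), np.float64(0.031105944269327748)] [ 0.50757903 -0.1793126 ]
tray px [[215.12137 297.71097]
 [225.13293 232.63583]
 [290.65897 242.71677]
 [280.6474  307.7919 ]]
[[0.4131766  0.26833788]
 [0.57961111 0.24250183]
 [0.54909111 0.07367346]
 [0.3834366  0.10212347]] [np.float64(0.16885407575284037), np.float64(0.1684278773726042), np.float64(0.17156481880168659), np.float64(0.16807980583720533)] [0.48132886 0.17165916]
jar_a [ 0.596 -0.003  0.065]
jar_b [0.479 0.005 0.065]
cup [0.722 0.203 0.106]
can [ 0.565 -0.422  0.16 ]
purple [ 0.408 -0.399  0.03 ]
tokens [0.73  0.011 0.05 ]
ruin [ 0.751 -0.191  0.05 ]
side px [372.21029309 210.71600591] [91 85 81]
```

Run:
```python
from h import *
t=load("top0");s=load("side0")
g=cv2.cvtColor(t["image"],cv2.COLOR_RGB2GRAY)
print(g[234:268:2,378:420:2])
for z0,th in((.151,60),(.151,66),):
  m=np.zeros(g.shape,bool);m[228:275,376:422]=g[228:275,376:422]<th
  for cc,st,l in comps(m,60):
    ys,xs=np.nonzero(l);W=np.array([onz(t,(x,y),z0)[:2] for x,y in zip(xs,ys)])
    r=cv2.minAreaRect((W*1000).astype(np.float32));print(th,st,r); C=np.cov(W.T);w,v=np.linalg.eigh(C);print(np.arctan2(v[1,1],v[0,1]),W.mean(0))
# line through dark pixel boundary ends: upper edge orange/dark
H,S,V=cv2.split(cv2.cvtColor(s["image"],cv2.COLOR_RGB2HSV))
m=(S>150)&(H<14)&(V>150);mm=np.zeros(m.shape,np.uint8);mm[185:240,345:405]=m[185:240,345:405]
cs,_=cv2.findContours(mm,cv2.RETR_EXTERNAL,cv2.CHAIN_APPROX_NONE);c=max(cs,key=cv2.contourArea);e=cv2.fitEllipse(cv2.convexHull(c));print(e,cv2.boundingRect(c))
print("tri",tri(t,(397.3,250.6),s,e[0]))
# tray side
H2=(H>100)&(H<125)&(S>150);cs,_=cv2.findContours(H2[275:350,240:360].astype(np.uint8),cv2.RETR_EXTERNAL,cv2.CHAIN_APPROX_NONE);c=max(cs,key=cv2.contourArea)
q=cv2.approxPolyDP(c,6,True)[:,0]+[240,275];print(q,[onz(s,p,.012).round(4) for p in q])
```

```text
[[149 179 177 177 179 178 179 177 176 178 176 177 175 175 177 175 176 175
  175 147 130]
 [178 179 178 177 157  78 124 177 179 177 177 176 176 175 177 176 175 174
  175 174 141]
 [181 177 176 157  73  90  82 113 176 176 176 175 174 177 175 176 176 176
  174 173 168]
 [179 177 165  37  80  93  88  85  94 162 165 177 177 176 177 175 175 176
  173 175 175]
 [177 177 118  34  26  73  92  89  88  72  97  98 120 170 174 175 175 176
  175 173 176]
 [177 178 108 105  53  24  66  95  89  87  72  95  94 104 166 177 176 175
  173 174 174]
 [178 178 175 158 106  49  28  58  96  89  84  71  87  97 120 177 175 175
  175 176 173]
 [179 177 178 177 158  43  28  16  55  95  91  85  74  78  95 177 175 175
  177 173 175]
 [178 179 178 178 179  85  39  36  20  46  94  90  86  78  78 160 174 175
  175 176 171]
 [179 176 177 177 177  78  96  36  35  26  45  91  90  87  77 147 177 177
  175 174 173]
 [178 179 179 178 177  80  99  99  42  38  21  39  87  88  86  78 138 176
  174 175 176]
 [176 178 179 178 179 162  98  98  99  79  33  27  31  80  88  85  82 109
  175 176 173]
 [178 177 179 177 177 178 100  8
[... 445 characters left out ...]
676025390625, -175.16419982910156), (78.92276000976562, 11.47157096862793), 42.942100524902344)
0.8038578751664016 [ 0.50506805 -0.17514313]
66 [383 240  29  24 140] ((503.53228759765625, -175.37741088867188), (80.92662811279297, 11.817413330078125), 46.13698196411133)
0.8101118421823841 [ 0.50500489 -0.17540541]
((372.0249328613281, 211.58973693847656), (23.38686752319336, 45.13389205932617), 90.73918151855469) (350, 203, 45, 21)
tri (array([ 0.51270791, -0.1845472 ,  0.11192873]), np.float64(0.0005424420692669655))
[[349 312]
 [306 284]
 [254 310]
 [296 345]] [array([0.382 , 0.1108, 0.012 ]), array([0.5383, 0.0816, 0.012 ]), array([0.5739, 0.2384, 0.012 ]), array([0.4105, 0.2755, 0.012 ])]
```

Measurements:
- **Lid:** axis about (0.5125,-0.184). The disc diameter and the triangulated height (112 mm against 115) fit. Handle yaw is about 0.805.
- **Tray:** about (0.479,0.174), with the two views agreeing within 5 mm.

I'll move over the pot at height.

Call:
servo_tool(
  targets="0 0 0 31 -25 0 70; 0 0 0 31 -25 0 70; 0 0 0 31 -25 0 70; 0 0 0 31 -25 0 70; 0 0 0 31 -25 0 70; 0 0 0 31 -25 0 70; 0 0 0 31 -25 0 70; 0 0 0 31 -25 0 70",
  newtons=80,
)

```text
time: 0.77
tool_pos: [0.3609, -0.3904, 0.2235]
tcp_rot: [-3.111, -0.381, 0.008]
wrist_force: [-0.1, -0.1, 0.7]
width: 0.822
```

```bash
cat > delta.py <<'E'
import sys
from h import *
from workcell import bot
# usage: x y z yawY(handle-perp angle of tool y) -> delta in tool axes
def go(x,y,z,yw):
    s=bot.read_state();Rt=R.from_rotvec(s["tcp_rot"])
    yv=np.array([np.cos(yw),np.sin(yw),0]);zv=np.array([0,0,-1.]);G=R.from_matrix(np.c_[np.cross(yv,zv),yv,zv])
    d=Rt.inv().apply(np.array([x,y,z])-s["tool_pos"])*1000
    w=(Rt.inv()*G).as_rotvec();ya=Rt.apply([0,1,0])
    print("t",round(s["time"],2),"pos",s["tool_pos"].round(4),"yawY",round(float(np.arctan2(ya[1],ya[0])),3),"zt",Rt.apply([0,0,1]).round(3),"F",s["wrist_force"].round(1),"T",s["torque"].round(2),"w",round(s["width"]*85.4,1),"q",s["q"].round(2))
    print("shift mm",d.round(1),"turn",w.round(3))
if __name__=="__main__": go(*map(float,sys.argv[1:5]))
E
python3 delta.py .5125 -.184 .19 -.766
```

```text
t 0.77 pos [ 0.3609 -0.3904  0.2235] yawY -1.327 zt [-0.006  0.007 -1.   ] F [-0.1 -0.1  0.7] T [-0.04 -0.05 -0.03] w 70.2 q [-0.87  0.    1.91 -0.    1.23  0.46]
shift mm [ 197.1 -163.4   34. ] turn [-0.009  0.002 -0.561]
```

Call:
servo_tool(
  targets="0 0 0 31 -26 0 60; 0 0 0 31 -26 0 60; 0 0 0 31 -26 0 60; 0 0 0 31 -26 0 60; 0 0 0 31 -26 0 60; 0 0 -0.12 15 -12 0 60; 0 0 -0.12 0 0 0 60; 0 0 -0.12 0 0 0 60",
)

```text
time: 1.43
tool_pos: [0.4959, -0.1951, 0.2209]
tcp_rot: [-2.979, -0.953, 0.006]
wrist_force: [-0.6, -0.3, 0.1]
width: 0.704
```

```bash
python3 delta.py .5125 -.184 .19 -.766
```

```text
t 1.43 pos [ 0.4959 -0.1951  0.2209] yawY -0.952 zt [-0.008  0.012 -1.   ] F [-0.6 -0.3  0.1] T [ 0.04 -0.03  0.02] w 60.1 q [-0.43  0.01  1.91  0.01  1.23  0.52]
shift mm [19.9  1.  30.9] turn [-0.014 -0.002 -0.186]
```

Call:
servo_tool(
  targets="-0.014 -0.002 -0.12 20 1 10 50; 0 0 -0.06 0 0 10 50; 0 0 0 0 0 8 50; 0 0 0 0 0 0 50",
)

```text
time: 1.77
tool_pos: [0.5135, -0.1815, 0.1909]
tcp_rot: [-2.887, -1.237, 0.002]
wrist_force: [-0.6, -0.4, -1.0]
width: 0.588
```

```bash
python3 delta.py .5125 -.184 .19 -.766;python3 - <<'E'
from workcell import bot, read_camera
from h import *
for n in ("top","side"):
    d=read_camera(n);pickle.dump(d,open(n+"1.pkl","wb"))
t=load("top1");s=load("side1")
a=cv2.resize(t["image"][190:310,340:460,::-1],(400,400));b=cv2.resize(s["image"][130:250,310:430,::-1],(400,400));cv2.imwrite("pics/pre.png",np.hstack([a,b]))
E
```

```text
t 1.77 pos [ 0.5135 -0.1815  0.1909] yawY -0.761 zt [-0.001  0.    -1.   ] F [-0.6 -0.4 -1. ] T [-0.01  0.08 -0.05] w 50.2 q [-0.39  0.05  1.93 -0.    1.17  0.38]
shift mm [-2.5  1.   0.9] turn [-0.001  0.001  0.005]
```

View pics/pre.png

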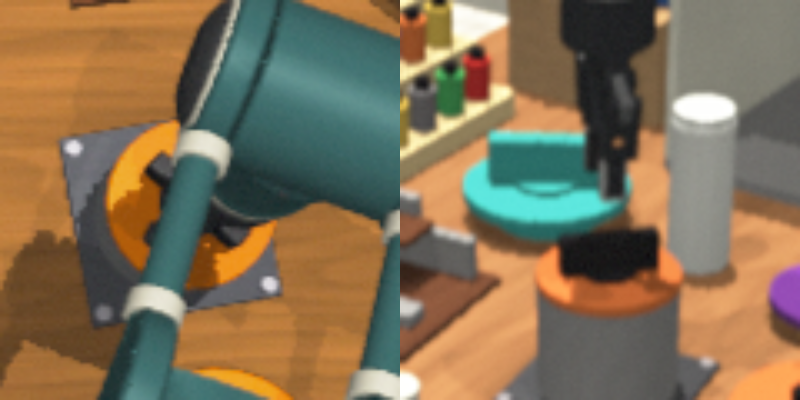

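The side view shows the fingers straight above the handle, across it. I'll centre and descend.

Call:
servo_tool(
  targets="0 0 0 -2.5 1 20 50; 0 0 0 0 0 20 50; 0 0 0 0 0 15 50; 0 0 0 0 0 8 50; 0 0 0 0 0 3 50; 0 0 0 0 0 0 50",
)

```text
time: 2.37
tool_pos: [0.5151, -0.1887, 0.1292]
tcp_rot: [2.888, 1.218, 0.009]
wrist_force: [-0.5, 0.3, 0.9]
width: 0.586
```

```bash
python3 delta.py .5125 -.184 .122 -.766
```

```text
t 2.37 pos [ 0.5151 -0.1887  0.1292] yawY -0.773 zt [ 0.008 -0.004 -1.   ] F [-0.5  0.3  0.9] T [-0. -0.  0.] w 50.1 q [-0.4   0.11  1.99 -0.    1.04  0.38]
shift mm [ 1.5 -5.2  7.1] turn [ 0.009 -0.002 -0.007]
```

Call:
servo_tool(
  targets="0.009 -0.002 -0.007 1.5 -5 4 50; 0 0 0 0 0 3 50; 0 0 0 0 0 0 50; 0 0 0 0 0 0 50",
)

```text
time: 2.7
tool_pos: [0.5141, -0.1848, 0.1247]
tcp_rot: [2.889, 1.229, 0.005]
wrist_force: [-0.0, 1.3, 0.1]
width: 0.584
```

```bash
python3 delta.py .5125 -.184 .122 -.766
```

```text
t 2.7 pos [ 0.5141 -0.1848  0.1247] yawY -0.767 zt [ 0.004 -0.001 -1.   ] F [-0.   1.3  0.1] T [-0.03 -0.   -0.02] w 49.8 q [-0.39  0.11  1.99  0.    1.04  0.38]
shift mm [-0.5 -1.7  2.6] turn [ 0.003 -0.002 -0.001]
```

Call:
servo_tool(
  targets="0.003 -0.002 0 -0.5 -1.7 1.5 40; 0 0 0 0 0 0 30; 0 0 0 0 0 0 22; 0 0 0 0 0 0 22",
  newtons=50,
)

```text
time: 3.03
tool_pos: [0.5135, -0.1841, 0.1246]
tcp_rot: [2.889, 1.229, 0.003]
wrist_force: [-0.8, -0.7, 0.4]
width: 0.258
```

```bash
python3 delta.py .5125 -.184 .122 -.766
```

```text
t 3.03 pos [ 0.5135 -0.1841  0.1246] yawY -0.766 zt [ 0.002 -0.001 -1.   ] F [-0.8 -0.7  0.4] T [ 0.    0.03 -0.02] w 22.0 q [-0.39  0.11  1.99 -0.    1.04  0.38]
shift mm [-0.6 -0.8  2.6] turn [ 0.002 -0.001 -0.   ]
```

Call:
servo_tool(
  targets="0 0 0 0 0 0 18; 0 0 0 0 0 0 14; 0 0 0 0 0 0 8; 0 0 0 0 0 0 8; 0 0 0 0 0 0 8; 0 0 0 0 0 0 8",
  newtons=60,
)

```text
time: 3.53
tool_pos: [0.5135, -0.1841, 0.1249]
tcp_rot: [2.889, 1.229, 0.003]
wrist_force: [0.7, 0.3, 1.2]
width: 0.175
```

```bash
python3 delta.py .5125 -.184 .122 -.766
```

```text
t 3.53 pos [ 0.5135 -0.1841  0.1249] yawY -0.766 zt [ 0.002 -0.001 -1.   ] F [0.7 0.3 1.2] T [ 0.12  0.07 -0.01] w 14.9 q [-0.39  0.11  1.99 -0.    1.04  0.38]
shift mm [-0.6 -0.8  2.9] turn [ 0.002 -0.001 -0.   ]
```

Gripped (14.9 mm on a 16 mm bar). I'll turn anticlockwise (-wz).

Call:
servo_tool(
  targets="0 0 -0.1 0 0 0 8; 0 0 -0.1 0 0 0 8; 0 0 -0.1 0 0 0 8; 0 0 -0.1 0 0 0 8; 0 0 0 0 0 0 8",
)

```text
time: 3.95
tool_pos: [0.5136, -0.1838, 0.1249]
tcp_rot: [2.572, 1.801, 0.003]
wrist_force: [0.1, -0.6, -0.4]
width: 0.177
```

```bash
python3 delta.py .513 -.184 .125 -.266
```

```text
t 3.95 pos [ 0.5136 -0.1838  0.1249] yawY -0.349 zt [ 0.002 -0.    -1.   ] F [ 0.1 -0.6 -0.4] T [0.   0.12 0.11] w 15.1 q [-0.39  0.11  1.99  0.    1.04 -0.04]
shift mm [-0.4 -0.5 -0.1] turn [ 0.002 -0.001 -0.083]
```

Call:
servo_tool(
  targets="0 0 -0.1 0 0 0 8; 0 0 0 0 0 -2 8; 0 0 0 0 0 -2 8; 0 0 0 0 0 -1 8",
)

```text
time: 4.28
tool_pos: [0.5123, -0.1833, 0.1275]
tcp_rot: [-2.489, -1.916, -0.0]
wrist_force: [3.1, -1.8, -10.6]
width: 0.176
```

```bash
python3 delta.py .513 -.184 .125 -.266
```

```text
t 4.28 pos [ 0.5123 -0.1833  0.1275] yawY -0.259 zt [-0.     0.001 -1.   ] F [  3.1  -1.8 -10.6] T [-0.21 -0.65  0.07] w 15.1 q [-0.39  0.11  1.99  0.    1.05 -0.13]
shift mm [-0.5  0.9  2.5] turn [-0.001 -0.001  0.007]
```

Call:
servo_tool(
  targets="0 0 -0.1 0 0 1 8; 0 0 -0.1 0 0 0 8; 0 0 0 0 0 -2 8; 0 0 0 0 0 -2 8",
)

```text
time: 4.62
tool_pos: [0.5104, -0.1827, 0.1276]
tcp_rot: [-2.287, -2.147, 0.003]
wrist_force: [5.8, -1.9, -21.7]
width: 0.174
```

```bash
python3 delta.py .513 -.184 .127 -.066
```

```text
t 4.62 pos [ 0.5104 -0.1827  0.1276] yawY -0.064 zt [-0.004  0.002 -1.   ] F [  5.8  -1.9 -21.7] T [-0.56 -1.36  0.15] w 14.9 q [-0.39  0.11  1.99  0.    1.05 -0.33]
shift mm [-1.2  2.7  0.6] turn [-0.005 -0.002  0.002]
```

Call:
servo_tool(
  targets="-0.005 -0.002 -0.1 -1 2.5 1.5 8; 0 0 -0.1 0 0 0 8; 0 0 0 0 0 -1.5 8; 0 0 0 0 0 -2 8",
)

```text
time: 4.95
tool_pos: [0.5116, -0.1835, 0.1276]
tcp_rot: [-2.074, -2.357, 0.001]
wrist_force: [6.8, -2.1, -24.6]
width: 0.174
```

```bash
python3 delta.py .513 -.184 .127 .134
```

```text
t 4.95 pos [ 0.5116 -0.1835  0.1276] yawY 0.128 zt [-0.002  0.001 -1.   ] F [  6.8  -2.1 -24.6] T [-0.53 -1.43  0.17] w 14.9 q [-0.39  0.11  1.99  0.    1.05 -0.52]
shift mm [-0.7  1.3  0.6] turn [-0.002 -0.001 -0.006]
```

Call:
servo_tool(
  targets="-0.002 0 -0.1 -0.7 1.3 1.5 8; 0 0 -0.1 0 0 0 8; 0 0 0 0 0 -1.5 8; 0 0 0 0 0 -2 8",
)

```text
time: 5.28
tool_pos: [0.5118, -0.1839, 0.1276]
tcp_rot: [-1.842, -2.542, -0.0]
wrist_force: [8.5, -4.3, -31.0]
width: 0.175
```

```bash
python3 delta.py .513 -.184 .127 .334
```

```text
t 5.28 pos [ 0.5118 -0.1839  0.1276] yawY 0.317 zt [-0.002  0.002 -1.   ] F [  8.5  -4.3 -31. ] T [-0.68 -1.8   0.28] w 14.9 q [-0.39  0.11  1.99  0.    1.05 -0.71]
shift mm [-0.5  1.1  0.6] turn [-0.002 -0.002 -0.017]
```

Call:
servo_tool(
  targets="-0.002 0 -0.1 -0.5 1 2 8; 0 0 -0.11 0 0 0.5 8; 0 0 0 0 0 -1.5 8; 0 0 0 0 0 -2 8",
)

```text
time: 5.62
tool_pos: [0.5115, -0.1845, 0.1277]
tcp_rot: [-1.583, -2.709, 0.0]
wrist_force: [7.9, -4.5, -27.2]
width: 0.172
```

```bash
python3 delta.py .513 -.184 .127 .534
```

```text
t 5.62 pos [ 0.5115 -0.1845  0.1277] yawY 0.513 zt [-0.003  0.002 -1.   ] F [  7.9  -4.5 -27.2] T [-0.6  -1.45  0.22] w 14.7 q [-0.39  0.11  1.99  0.    1.05 -0.91]
shift mm [-0.3  1.6  0.7] turn [-0.002 -0.003 -0.021]
```

Call:
servo_tool(
  targets="-0.002 -0.002 -0.1 -0.3 1.6 2 8; 0 0 -0.11 0 0 0.5 8; 0 0 0 0 0 -1.5 8; 0 0 0 0 0 -2 8",
)

```text
time: 5.95
tool_pos: [0.5109, -0.1841, 0.1287]
tcp_rot: [-1.311, -2.849, 0.002]
wrist_force: [1.8, -0.6, -17.7]
width: 0.17
```

```bash
python3 delta.py .513 -.184 .127 .734
```

```text
t 5.95 pos [ 0.5109 -0.1841  0.1287] yawY 0.708 zt [-0.005  0.001 -1.   ] F [  1.8  -0.6 -17.7] T [-0.53 -0.74  0.03] w 14.5 q [-0.39  0.11  1.99 -0.    1.05 -1.1 ]
shift mm [-1.3  1.7  1.7] turn [-0.003 -0.004 -0.026]
```

A rise of 1 mm with less force suggests the slots may be near. I'll recentre and try lifting here.

Call:
servo_tool(
  targets="-0.003 -0.004 -0.03 -1.3 1.7 1 8; 0 0 0 0 0 -2 8; 0 0 0 0 0 -2 8; 0 0 0 0 0 0 8",
)

```text
time: 6.28
tool_pos: [0.5105, -0.1844, 0.1319]
tcp_rot: [-1.281, -2.863, 0.005]
wrist_force: [-2.2, -0.9, -3.9]
width: 0.173
```

```bash
python3 delta.py .513 -.184 .127 .734
```

```text
t 6.28 pos [ 0.5105 -0.1844  0.1319] yawY 0.729 zt [-0.006 -0.001 -1.   ] F [-2.2 -0.9 -3.9] T [-0.2   0.44  0.17] w 14.8 q [-0.39  0.1   1.99 -0.    1.06 -1.12]
shift mm [-1.4  2.2  4.9] turn [-0.005 -0.003 -0.005]
```

It's up 7 mm with only about 4 N, the lid's weight, so the lugs are in the slots. I'll lift gently.

Call:
servo_tool(
  targets="-0.005 -0.003 0 -0.5 1 -3 8; 0 0 0 0 0 -4 8; 0 0 0 0 0 -4 8; 0 0 0 0 0 0 8",
)

```text
time: 6.62
tool_pos: [0.5127, -0.1846, 0.1456]
tcp_rot: [1.286, 2.863, 0.001]
wrist_force: [0.7, 0.1, -1.9]
width: 0.174
```

```bash
python3 delta.py .513 -.184 .2 .734
```

```text
t 6.62 pos [ 0.5127 -0.1846  0.1456] yawY 0.727 zt [ 0.003 -0.001 -1.   ] F [ 0.7  0.1 -1.9] T [ 0.04 -0.02 -0.02] w 14.9 q [-0.39  0.09  1.98  0.    1.08 -1.12]
shift mm [  0.1   0.7 -54.4] turn [ 0.002  0.003 -0.007]
```

Call:
servo_tool(
  targets="0 0 0 0 0 -8 8; 0 0 0 0 0 -12 8; 0 0 0 0 0 -15 8; 0 0 0 0 0 -15 8; 0 0 0 0 0 -8 8; 0 0 0 0 0 0 8",
)

```text
time: 7.12
tool_pos: [0.5172, -0.1841, 0.214]
tcp_rot: [1.284, 2.851, 0.008]
wrist_force: [0.2, 0.2, -2.4]
width: 0.175
```

```bash
python3 delta.py .479 .174 .2 .734;python3 - <<'E'
from workcell import bot, read_camera
from h import *
for n in ("top","side"):
    d=read_camera(n);pickle.dump(d,open(n+"2.pkl","wb"))
t=load("top2");s=load("side2")
a=cv2.resize(t["image"][190:310,340:460,::-1],(400,400));b=cv2.resize(s["image"][130:250,310:430,::-1],(400,400));cv2.imwrite("pics/lift.png",np.hstack([a,b]))
E
```

```text
t 7.12 pos [ 0.5172 -0.1841  0.214 ] yawY 0.725 zt [ 0.015 -0.001 -1.   ] F [ 0.2  0.2 -2.4] T [ 0.07 -0.02  0.02] w 14.9 q [-0.39  0.03  1.91  0.    1.19 -1.12]
shift mm [293.5 208.7  13. ] turn [ 0.011  0.011 -0.009]
```

View pics/lift.png

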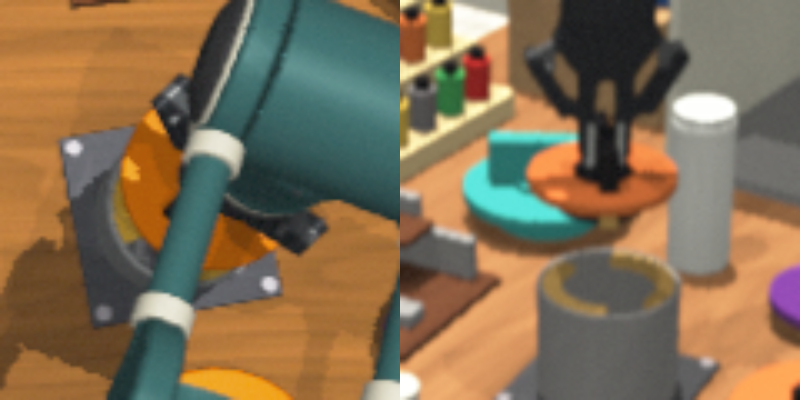

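The lid hangs level and free, and the pot mouth is open with the brass ring visible at about (605,285) in the crop. I'll carry it to the tray.

Call:
servo_tool(
  targets="0.011 0.011 0 12 9 0 8; 0 0 0 22 16 0 8; 0 0 0 29 21 0 8; 0 0 0 29 21 0 8; 0 0 0 29 21 0 8; 0 0 0 29 21 0 8; 0 0 0 29 21 0 8; 0 0 0 29 21 0 8",
)

```text
time: 7.88
tool_pos: [0.488, 0.075, 0.2042]
tcp_rot: [-1.305, -2.846, 0.01]
wrist_force: [0.9, -0.4, -3.7]
width: 0.174
```

```bash
python3 delta.py .479 .174 .2 .734
```

```text
t 7.88 pos [0.488  0.075  0.2042] yawY 0.711 zt [-0.012 -0.001 -1.   ] F [ 0.9 -0.4 -3.7] T [ 0.02 -0.02  0.03] w 14.9 q [ 0.1  -0.05  2.01  0.    1.2  -0.61]
shift mm [80.9 57.9  4.2] turn [-0.01  -0.007 -0.023]
```

Call:
servo_tool(
  targets="-0.01 -0.007 -0.02 26 18 0 8; 0 0 0 20 14 0 8; 0 0 0 10 7 0 8; 0 0 0 0 0 0 8; 0 0 0 0 0 0 8",
)

```text
time: 8.3
tool_pos: [0.4739, 0.1531, 0.1985]
tcp_rot: [-1.263, -2.866, 0.003]
wrist_force: [-0.5, -0.6, -4.0]
width: 0.174
```

```bash
python3 delta.py .479 .174 .15 .734
```

```text
t 8.3 pos [0.4739 0.1531 0.1985] yawY 0.741 zt [-0.009  0.002 -1.   ] F [-0.5 -0.6 -4. ] T [ 0.05  0.03 -0.01] w 14.9 q [ 0.26 -0.04  2.01  0.    1.19 -0.48]
shift mm [11.6 18.1 48.5] turn [-0.005 -0.008  0.007]
```

Call:
servo_tool(
  targets="-0.005 -0.008 0 12 18 5 8; 0 0 0 0 0 20 8; 0 0 0 0 0 25 8; 0 0 0 0 0 25 8; 0 0 0 0 0 10 8; 0 0 0 0 0 0 8; 0 0 0 0 0 0 8",
)

```text
time: 8.88
tool_pos: [0.4802, 0.1689, 0.1091]
tcp_rot: [1.274, 2.871, -0.006]
wrist_force: [-0.2, 0.4, -2.8]
width: 0.173
```

```bash
python3 delta.py .479 .174 .06 .734;python3 - <<'E'
from workcell import bot, read_camera
from h import *
for n in ("top","side"):
    d=read_camera(n);pickle.dump(d,open(n+"3.pkl","wb"))
t=load("top3");s=load("side3")
a=cv2.resize(t["image"][190:340,180:330,::-1],(400,400));b=cv2.resize(s["image"][200:350,230:380,::-1],(400,400));cv2.imwrite("pics/overtray.png",np.hstack([a,b]))
E
```

```text
t 8.88 pos [0.4802 0.1689 0.1091] yawY 0.735 zt [-0.001 -0.004 -1.   ] F [-0.2  0.4 -2.8] T [ 0.04  0.07 -0.04] w 14.8 q [ 0.29  0.06  2.08 -0.    1.   -0.44]
shift mm [ 4.7  2.7 49.1] turn [-0.003  0.002  0.001]
```

View pics/overtray.png

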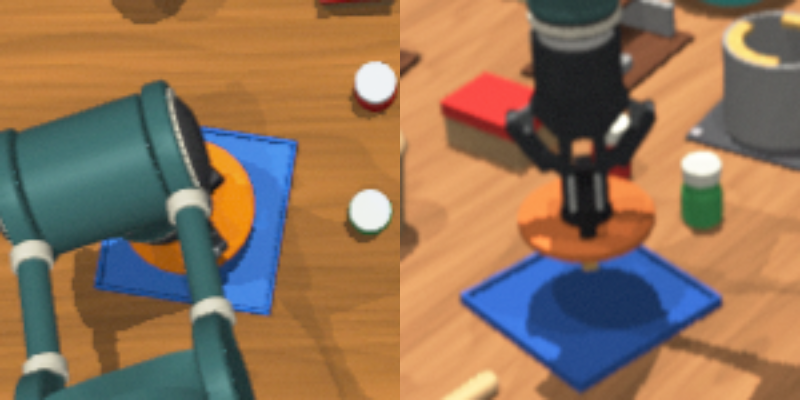

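The lid is level over the tray in both views. I'll lower it.

Call:
servo_tool(
  targets="0 0 0 5 2.5 12 8; 0 0 0 0 0 15 8; 0 0 0 0 0 12 8; 0 0 0 0 0 7 8; 0 0 0 0 0 3 8; 0 0 0 0 0 0 8; 0 0 0 0 0 0 8",
)

```text
time: 9.57
tool_pos: [0.4865, 0.1778, 0.0656]
tcp_rot: [1.271, 2.858, 0.014]
wrist_force: [0.8, -0.2, -2.7]
width: 0.176
```

```bash
python3 delta.py .479 .174 .043 .734
```

```text
t 9.57 pos [0.4865 0.1778 0.0656] yawY 0.734 zt [ 0.017  0.002 -1.   ] F [ 0.8 -0.2 -2.7] T [ 0.    0.03 -0.02] w 15.0 q [ 0.3   0.13  2.1  -0.    0.9  -0.43]
shift mm [ 2.5 -8.4 22.5] turn [0.014 0.009 0.   ]
```

Call:
servo_tool(
  targets="0.014 0.009 0 2.5 -8 6 8; 0 0 0 0 0 5 8; 0 0 0 0 0 3 8; 0 0 0 0 0 1 8; 0 0 0 0 0 0 8; 0 0 0 0 0 0 8",
)

```text
time: 10.07
tool_pos: [0.4798, 0.1745, 0.051]
tcp_rot: [1.276, 2.869, 0.002]
wrist_force: [0.8, 0.3, -3.4]
width: 0.172
```

```bash
python3 delta.py .479 .174 .043 .734
```

```text
t 10.07 pos [0.4798 0.1745 0.051 ] yawY 0.734 zt [ 0.002  0.001 -1.   ] F [ 0.8  0.3 -3.4] T [0.02 0.02 0.01] w 14.7 q [ 0.3   0.14  2.12 -0.    0.88 -0.43]
shift mm [ 0.2 -0.9  8. ] turn [ 0.002  0.001 -0.   ]
```

Call:
servo_tool(
  targets="0.002 0.001 0 0.2 -0.9 2 8; 0 0 0 0 0 2 8; 0 0 0 0 0 1 8; 0 0 0 0 0 0 8; 0 0 0 0 0 0 8",
)

```text
time: 10.48
tool_pos: [0.4795, 0.1741, 0.0459]
tcp_rot: [1.276, 2.87, 0.001]
wrist_force: [0.2, -0.4, -2.8]
width: 0.174
```

```bash
python3 delta.py .479 .174 .043 .734
```

```text
t 10.48 pos [0.4795 0.1741 0.0459] yawY 0.734 zt [ 0.001  0.    -1.   ] F [ 0.2 -0.4 -2.8] T [ 0.02 -0.02  0.  ] w 14.8 q [ 0.3   0.15  2.12  0.    0.87 -0.43]
shift mm [ 0.2 -0.4  2.9] turn [ 0.001  0.    -0.   ]
```

Call:
servo_tool(
  targets="0 0 0 0 0 1 8; 0 0 0 0 0 0.8 8; 0 0 0 0 0 0 8; 0 0 0 0 0 0 8",
)

```text
time: 10.82
tool_pos: [0.4797, 0.1742, 0.0441]
tcp_rot: [1.276, 2.87, 0.001]
wrist_force: [0.6, -0.4, -3.1]
width: 0.182
```

```bash
python3 delta.py .479 .174 .043 .734
```

```text
t 10.82 pos [0.4797 0.1742 0.0441] yawY 0.734 zt [ 0.001  0.    -1.   ] F [ 0.6 -0.4 -3.1] T [0.04 0.03 0.02] w 15.6 q [ 0.3   0.15  2.12  0.    0.87 -0.43]
shift mm [ 0.3 -0.7  1.1] turn [ 0.001  0.    -0.   ]
```

Call:
servo_tool(
  targets="0 0 0 0 0 0.6 8; 0 0 0 0 0 0.6 8; 0 0 0 0 0 0 8; 0 0 0 0 0 0 8",
)

```text
time: 11.15
tool_pos: [0.4799, 0.1743, 0.043]
tcp_rot: [1.276, 2.87, 0.002]
wrist_force: [-0.0, 0.2, -2.4]
width: 0.176
```

```bash
python3 delta.py .479 .174 .043 .734
```

```text
t 11.15 pos [0.4799 0.1743 0.043 ] yawY 0.734 zt [ 0.001  0.    -1.   ] F [-0.   0.2 -2.4] T [ 0.01  0.05 -0.02] w 15.0 q [ 0.3   0.15  2.12  0.    0.87 -0.43]
shift mm [ 0.4 -0.9  0. ] turn [ 0.001  0.001 -0.   ]
```

Call:
servo_tool(
  targets="0 0 0 0 0 0.7 8; 0 0 0 0 0 0 8; 0 0 0 0 0 0 8",
)

```text
time: 11.4
tool_pos: [0.4802, 0.1743, 0.0432]
tcp_rot: [1.276, 2.869, 0.002]
wrist_force: [0.5, 0.2, -3.3]
width: 0.177
```

Call:
servo_tool(
  targets="0 0 0 0 0 0.7 8; 0 0 0 0 0 0 8; 0 0 0 0 0 0 8",
)

```text
time: 11.65
tool_pos: [0.4806, 0.1744, 0.043]
tcp_rot: [1.276, 2.869, 0.003]
wrist_force: [-0.4, -0.5, -1.4]
width: 0.173
```

Call:
servo_tool(
  targets="0 0 0 0 0 0.8 8; 0 0 0 0 0 0.8 8; 0 0 0 0 0 0.8 8",
)

```text
time: 11.9
tool_pos: [0.4806, 0.1744, 0.0429]
tcp_rot: [1.276, 2.87, 0.001]
wrist_force: [-2.7, -2.0, 5.9]
width: 0.171
```

```bash
python3 delta.py .479 .174 .043 .734
```

```text
t 11.9 pos [0.4806 0.1744 0.0429] yawY 0.734 zt [ 0.001  0.    -1.   ] F [-2.7 -2.   5.9] T [-0.14  0.56 -0.  ] w 14.6 q [ 0.3   0.16  2.12 -0.    0.87 -0.43]
shift mm [ 0.8 -1.5 -0.1] turn [ 0.001  0.001 -0.   ]
```

Contact: the force is now +5.9 N and the height matches the floor. I'll open the fingers slowly and stay within the free width.

Call:
servo_tool(
  targets="0 0 0 0 0 0 15; 0 0 0 0 0 0 18; 0 0 0 0 0 0 24; 0 0 0 0 0 0 32; 0 0 0 0 0 0 40; 0 0 0 0 0 0 40",
  newtons=20,
)

```text
time: 12.4
tool_pos: [0.4823, 0.175, 0.0436]
tcp_rot: [1.275, 2.867, 0.005]
wrist_force: [0.1, -0.2, 0.1]
width: 0.475
```

```bash
python3 delta.py .479 .174 .15 .734
```

```text
t 12.4 pos [0.4823 0.175  0.0436] yawY 0.734 zt [ 0.005  0.002 -1.   ] F [ 0.1 -0.2  0.1] T [ 0.04  0.04 -0.01] w 40.6 q [ 0.3   0.15  2.12  0.    0.86 -0.43]
shift mm [   1.2   -2.6 -106.4] turn [ 0.005  0.002 -0.   ]
```

Call:
servo_tool(
  targets="0 0 0 1 -2 -5 40; 0 0 0 0 0 -10 40; 0 0 0 0 0 -18 40; 0 0 0 0 0 -25 40; 0 0 0 0 0 -25 40; 0 0 0 0 0 -25 40; 0 0 0 0 0 -25 40; 0 0 0 0 0 0 40",
)

```text
time: 13.07
tool_pos: [0.4772, 0.1735, 0.1852]
tcp_rot: [1.276, 2.87, 0.001]
wrist_force: [1.5, 0.1, 1.3]
width: 0.465
```

```bash
python3 delta.py .52 -.15 .25 .734;python3 - <<'E'
from workcell import bot, read_camera
from h import *
for n in ("top","side"):
    d=read_camera(n);pickle.dump(d,open(n+"4.pkl","wb"))
t=load("top4");s=load("side4")
a=cv2.resize(t["image"][190:340,180:330,::-1],(400,400));b=cv2.resize(s["image"][200:350,230:380,::-1],(400,400));cv2.imwrite("pics/rel.png",np.hstack([a,b]))
E
```

```text
t 13.07 pos [0.4772 0.1735 0.1852] yawY 0.734 zt [ 0.001  0.    -1.   ] F [1.5 0.1 1.3] T [-0.05 -0.05 -0.01] w 39.7 q [ 0.3  -0.02  2.01 -0.    1.15 -0.43]
shift mm [-268.9 -184.8  -64.9] turn [ 0.001  0.001 -0.   ]
```

View pics/rel.png

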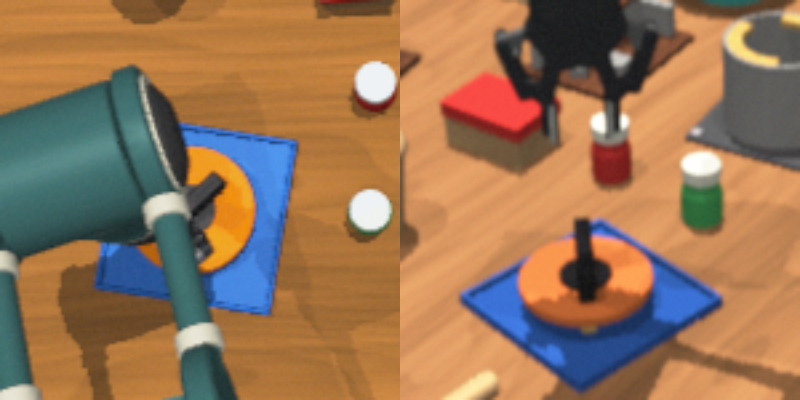

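The lid lies flat inside the tray, handle up. I'll move the arm aside for an unobstructed check.

Call:
servo_tool(
  targets="0 0 0 0 0 -25 40; 0 0 0 0 0 -30 40; 0 0 0 -20 -14 0 40; 0 0 0 -29 -20 0 40; 0 0 0 -29 -20 0 40; 0 0 0 -29 -20 0 40; 0 0 0 -29 -20 0 40; 0 0 0 0 0 0 40",
)

```text
time: 13.83
tool_pos: [0.4899, 0.0036, 0.2289]
tcp_rot: [-1.258, -2.86, 0.02]
wrist_force: [-0.1, 0.4, 0.9]
width: 0.472
```

Call:
servo_tool(
  targets="0 0 0 0 0 0 40; 0 0 0 0 0 0 40; 0 0 0 0 0 0 40; 0 0 0 0 0 0 40",
)

```text
time: 14.17
tool_pos: [0.4867, 0.0036, 0.2245]
tcp_rot: [-1.26, -2.849, 0.023]
wrist_force: [0.1, -0.5, -0.6]
width: 0.469
```

Run:
```python
from workcell import bot, read_camera
from h import *
print(bot.read_state()["tool_pos"],bot.read_state()["wrist_force"])
for n in ("top","side"):
    d=read_camera(n);pickle.dump(d,open(n+"5.pkl","wb"))
t=load("top5");s=load("side5")
cv2.imwrite("pics/fin.png",np.hstack([cv2.resize(d["image"][:,:,::-1],(400,300)) for d in(t,s)]))
H,S,V=cv2.split(cv2.cvtColor(t["image"],cv2.COLOR_RGB2HSV))
m=(V>215)&(S>180)&(H<25)
for c,st,l in comps(m,300):
    P=np.array([onz(t,(x,y),.033)[:2] for y,x in np.argwhere(l)]);print(c,st,(P.max(0)+P.min(0))/2,np.ptp(P,axis=0))
```

```text
[0.48671402 0.00362304 0.22454484] [ 0.12912631 -0.48706361 -0.63296109]
[249.9450458  268.41715237] [ 228  246   45   46 1201] [0.48412492 0.17612285] [0.11415834 0.11082296]
[405.06123973 334.04779686] [ 372  301   67   68 2678] [ 0.31086543 -0.20765175] [0.16442535 0.16507082]
```

View pics/fin.png

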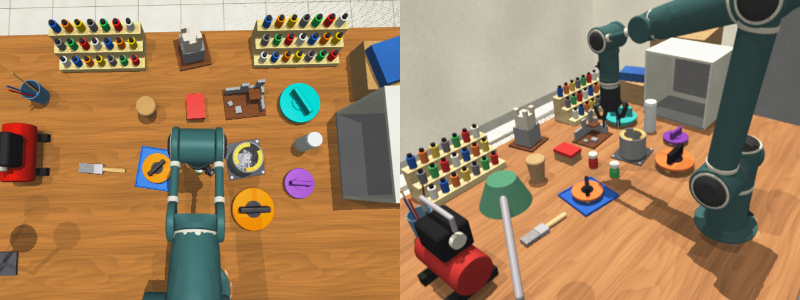

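The lid lies at about (0.484,0.176), within 6 mm of the tray's centre. The pot is open, the other things are where they were, and the gripper is clear.

```bash
python3 -c "
from workcell import finish_job
print(finish_job())"
```

```text
the job is handed in; nothing more can be done
None
```

The lid is off the pot and lying flat, handle up, in the blue drip tray, and the job is handed in at about 14 s of the 64 s allowed.

- **Opening:** I gripped the small orange lid by its bar and turned it anticlockwise in steps of about 0.2 rad, pulling up lightly after each. It stayed held until about 1.5 rad, then came up with only its own weight of about 3 to 4 N. The hardest pull I read while testing was 31 N.
- **Setting down:** I lowered it in small steps until I felt the tray floor, with a force of about 6 N. Then I opened the fingers and backed away.
- **Last checks:** The lid's centre measures (0.484, 0.176), about 5 mm from my tray-centre estimate of (0.479, 0.174). The two views of the tray itself disagreed by about 5 mm. The pot stands open and the gripper is clear. The other things look unmoved in the final pictures. I measured only the large orange lid again, and it had not shifted beyond about 2 mm of measuring error; I checked the rest by eye.

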